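# Change the marble in the hand press

### The arm

A 6-joint arm with a two-finger parallel gripper is mounted at the origin on the work surface. World frame = base frame: x ahead of the robot, y to its left, z up, the work surface at z = 0. Lengths are in m, angles in degrees, forces in N, time in s.
With the tool pointing down it reaches from about 0.375 to 0.9 m from the base axis. Payload 3.1 kg.
Tool frame: the origin (TCP) lies at the very end of the fingers, on their centre line; the grasp point (between the pads) lies 19 mm behind it (bot.tcp_to_grasp is the distance from the TCP to the grasp point, in m); z points along the fingers, y is the line along which they close (so a half turn about z gives the same grasp; the last joint's range is limited). The gripper opens to 87 mm and grips with 3 to 60 N. Pads are 19 mm wide; open, the fingers measure 117 mm over their backs; the gripper's body (75 mm by 190 mm) begins 51 mm behind the grasp point.
Start: joints at [-75.373, 30.224, 82.088, -0, 67.689, -10.227], TCP at [0.263, -0.567, 0.223] pointing down, gripper open.
Joint ranges: [-176.69, 176.69], [-43.24, 126.21], [12.49, 139.97], [-82, 262], [0, 151.66], [-163.58, 163.58]. Speed limits (degrees/s): [159.86, 159.86, 180, 180, 180, 180].

### API

Orientations are given as a 3x3 rotation matrix whose columns are the frame's x, y, z axes.
In Python, from rig import telemetry, capture, camera_info, job, bot gives the robot as it stands. The module is installed in compiled form; this text tells all that it offers.
- The arm moves only by the tool carry_out, never from a script. Its argument "deltas" is a list that holds one entry, the list of rows, each a list of 7 numbers: the shift along the tool's x, y, z scaled (see below), then the turn, a rotation vector about the tool's x, y, z scaled (see below), then the closure, from -1 (fully open) to 1 (shut). In form: [[[dx, dy, dz, ax, ay, az, claw], ...]]. A call has exactly 10 rows; each row is the pose to reach, as a shift and turn from the pose commanded when the call began, along the tool's axes at that moment, turning the shorter way round; what a row does not reach only later rows make up. The controller multiplies each number of a shift by 15 cm and each number of a turn by 360 degrees. A row lasts 1/12 s, in which the tool goes at most 41.7 mm and 7.16 degrees, less where a joint would pass 70% of its speed; a pose out of reach is approached as far as the arm can. A call with a number of a shift or a turn outside -1 to 1 is refused whole. A call with a gripper value outside its range is refused whole. The fingers move at their own pace and stop on an object; the grip force is fixed at half the most. Time passes only in rows, so rows that repeat a pose let the fingers close, or fill a call up. It gives the time, the measured TCP pose, the force, the opening and the grip force at its end, in the units of the state.
- telemetry.read_state(): the state, without advancing time (a new reading comes with each control period).
- capture(name): name is "side" or "top" or "wrist"; returns the picture (480x640x3 uint8, red, green, blue); there is no depth.
- camera_info(name): a dict with "mtx" (3x3 intrinsics, pixels), "k1" (the pictures are not rectified: a ray, as slopes to the right and down, at radius r is drawn at 1 + k1 r^2 times it, then the intrinsics apply), "cam_to_world" (4x4, takes a point from camera to world coordinates); the wrist camera has in their place "T_tool_cam" (4x4, takes a point from camera to tool coordinates, whose origin is the TCP and whose axes are the flange's). Camera axes: x right, y down, z forward; pixel columns grow to the right and rows downward; lengths in m; the calibration is good to about 2 mm. A picture is of the moment at which its call begins: read the wrist's pose just before it. camera_info takes no time and is no camera call.
- job.hand_in(): hands the job in; it is judged then, once.
The state is a dict: "time_s": time; "joint_positions": joint angles; "qvel": joint speeds; "tau": joint torques, N m; "position": TCP position; "tcp_rot": TCP orientation; "force": force on the tool from outside, world axes, zero at the start; "moment": the same for the moment, N m; "opening": opening from 0.0 (shut) to 1.0 (fully open); "grasp_force": force on a finger pad.
Only numpy, scipy, OpenCV 4.12 (cv2) and the standard library are available. Lean on these libraries where they do the work, as an engineer would, in place of code of your own. Each camera call takes 0.05 s, during which the arm holds its last target. There are 200 camera calls.

### The job

Take the finished blue marble out of the press's cupped die and let it down gently into the celadon bowl, letting it fall no more than a few centimetres. Then put the terracotta marble from the oak rack into the empty die in the same gentle way, and swing the press arm fully home over it. Leave the bowl, the other marbles, the dice and the cup where they stand.

Things in the scene. Friction and masses are not known exactly. Their poses are not given: they have to be found in the camera images.
- press: cast iron hand press, fixed; place and yaw vary. Origin on the shelf under the die's centre; x points from the die to the column, z up. Foot 60 mm in radius about the die, 28 mm high; on it the brass cupped die, outer radius 36 mm, rim at 58 mm, mouth 44 mm across: a marble sits in it with its centre 20 mm above the rim. Column 20 mm in radius at x = 130 mm, 148 mm high
- die_rim (a point): centre of the die's mouth at the height of its rim, 58 mm above the shelf; axes as the press
- press_arm (a joint): swing arm's hinge about the column's vertical axis, rad. 0: fully home on its stop, ram and post straight above the die. Grows, clockwise from above, as the arm swings off towards the press's +y (limit 1.9); starts at 1.25 to 1.7. Stays where left; 2 to 3 N at the post moves it. Its ram reaches down to 122 mm above the shelf and passes 14 mm over a seated marble
- hinge (a point): on the arm's hinge axis (the column's axis), 175 mm above the shelf
- post_top (a point): top centre of the upright round wooden post at the free end of the swing arm, 237 mm above the shelf, 130 mm from the hinge axis. The post is 24 mm across and stands 62 mm out of the arm's top; it turns with the arm
- bowl: celadon (pale grey-green) bowl, loose, 0.6 kg, origin under its centre, z up. Outer rim 172 mm across, 55 mm high; walls 6 mm, rounded inside, inner floor 8 mm above the shelf and about 80 mm across
- marble_blue_center (a point): centre of the finished blue marble, which starts in the press's die; fired clay marble, ball 60 mm across, 0.2 kg. 
- marble_blue: the blue marble (origin on its surface, turns as it rolls; use its centre point)
- rack: oak sorting rack, fixed but its place and yaw vary, 320 mm along its x, 85 mm along y, 30 mm high, origin under its centre; three round holes of 43 mm along x, 100 mm apart, in each of which a marble rests with its centre 21 mm above the rack's top. Which marble is in which hole varies
- marble_red_center (a point): centre of the terracotta (orange-brown) marble in the rack; fired clay marble, ball 60 mm across, 0.2 kg. 
- marble_red: the terracotta marble (origin on its surface; use its centre point)
- marble_white_center (a point): centre of the white marble in the rack, to be left alone; fired clay marble, ball 60 mm across, 0.2 kg. 
- marble_black_center (a point): centre of the black marble in the rack, to be left alone; fired clay marble, ball 60 mm across, 0.2 kg. 
- dice: bone dice cube, 60 mm, loose on the shelf, to be left alone; origin under its centre
- cup: dented aluminium cup, 78 mm across its rim, 95 mm high, loose, to be left alone; origin under its centre
There are look-alikes about, which are no part of the job. Of the things like the marble_blue, leave any that is turquoise; of the rest the smaller one is meant.

How it is judged (in metres and radians):
On the way, in this order (a step that is already met when the one before it is completed fails the run):
1. the blue marble lies released and at rest in the bowl (horizontal distance between marble_blue_center and bowl below 0.06 m and z of marble_blue_center in the frame of bowl between 0.02 and 0.058 m and contact force between the fingers and marble_blue below 0.1 N and linear speed of marble_blue below 0.08 m/s), for 0.2 s.
2. the terracotta marble sits released and at rest in the die's mouth, the press arm still swung clear (horizontal distance between marble_red_center and die_rim below 0.008 m and z of marble_red_center in the frame of die_rim between 0.01 and 0.028 m and contact force between the fingers and marble_red below 0.1 N and linear speed of marble_red below 0.08 m/s and value of joint press_arm above 0.6 rad), for 0.2 s.
At the end, for the whole second after the job is handed in: The blue marble is at rest in the upright bowl (its centre within 60 mm of the bowl's axis and below 58 mm over its foot), the terracotta marble is at rest in the die (centre within 8 mm of the die's axis, 10 to 28 mm above the rim), the press arm is home (joint below 0.08 rad), and all are released (all of step 1 and horizontal distance between marble_red_center and die_rim below 0.008 m and z of marble_red_center in the frame of die_rim between 0.01 and 0.028 m and contact force between the fingers and marble_red below 0.1 N and linear speed of marble_red below 0.08 m/s and value of joint press_arm below 0.08 rad and angle between bowl's own z axis and vertical below 0.1 rad); the robot touches nothing.
It fails at once if the blue marble is dropped from a height: let go and falling faster than 1.1 m/s (a fall of about 60 mm) (linear speed of marble_blue above 1.1 m/s and contact force between the fingers and marble_blue below 0.1 N).
It fails at once if the terracotta marble is dropped from a height: let go and falling faster than 1.1 m/s (a fall of about 60 mm) (linear speed of marble_red above 1.1 m/s and contact force between the fingers and marble_red below 0.1 N).
It fails at once if the bowl is shifted more than 40 mm (distance of bowl from where it was at the start of the episode above 0.04 m).
It fails at once if the white or black marble, the dice or the cup is shifted more than 25 mm (distance of any of marble_white_center, marble_black_center, dice, cup from where it was at the start of the episode above 0.025 m).
It also fails if it takes over 72 s, if anything falls off the work surface, if the arm or the gripper's body presses on something with over 40 N, if the wrist force passes 120 N, or if a joint passes its speed limit or range.

## Working session

There is one attempt and no reset: what is moved stays moved. The work goes in short steps, Python scripts to look and compute and a tool call to move; the robot and the scene stay as the last step left them, time stands still between calls to the robot, and variables do not carry over. Pictures are saved under pics/ and viewed, at most 10 in all, crops included, and the job is handed in when it is done.

Besides the shell and the picture viewer there is one more tool, called after "Emit:" as name(argument=value, ...) on one line, values as JSON. carry_out: Moves the arm, as the interface text tells. Its arguments: {"type":"object","properties":{"deltas":{"type":"array","items":{"type":"array","items":{"type":"array","items":{"type":"number"}}}}},"required":["deltas"]}

```bash
mkdir -p pics; python3 - <<'E'
from rig import *
import cv2
for n in("top","side"):
    cv2.imwrite(f"pics/{n}0.png",capture(n)[:,:,::-1])
    c=camera_info(n);print(n,c)
print(camera_info("wrist"));print(telemetry.read_state())
E
```

```text
top {'mtx': array([[480.57454866,   0.        , 314.54589791],
       [  0.        , 480.57454866, 239.52623012],
       [  0.        ,   0.        ,   1.        ]]), 'k1': 0.024180578636792353, 'cam_to_world': array([[ 2.34249706e-02, -9.98372018e-01,  5.20056258e-02,
         4.65425876e-01],
       [-9.99725076e-01, -2.34463959e-02,  1.98149515e-04,
         5.89946485e-03],
       [ 1.02151756e-03, -5.19959698e-02, -9.98646772e-01,
         1.36969268e+00],
       [ 0.00000000e+00,  0.00000000e+00,  0.00000000e+00,
         1.00000000e+00]])}
side {'mtx': array([[588.32242109,   0.        , 323.00642268],
       [  0.        , 588.32242109, 239.58736568],
       [  0.        ,   0.        ,   1.        ]]), 'k1': 0.049781335589928706, 'cam_to_world': array([[-0.69436138, -0.44586126,  0.56486283, -0.26066953],
       [-0.71957587,  0.43948741, -0.53764429,  0.76998562],
       [-0.00853534, -0.77978109, -0.62599408,  1.07133893],
       [ 0.        ,  0.        ,  0.        ,  1.        ]])}
{'mtx': array([[387.57252557,   0.        , 328.88699292],
       [  0.        , 387.5725
[... 556 characters left out ...]
177560e-04,
        6.76903124e+01, -1.02283974e+01]), 'qvel': array([ 0.00764159, -0.094035  , -0.28701445,  0.0163484 , -0.02933696,
        0.04574681]), 'tau': array([ 3.36227931e-04, -4.40985775e+01, -1.77151054e+01,  6.34458172e-02,
        5.33990655e-02, -6.12280292e-05]), 'position': array([ 0.26255397, -0.56645592,  0.2216768 ]), 'tcp_rot': array([[ 9.07367957e-01,  4.20336935e-01, -5.01877894e-04],
       [ 4.20337099e-01, -9.07366058e-01,  1.88671968e-03],
       [ 3.37671002e-04, -1.92290688e-03, -9.99998094e-01]]), 'force': array([ 0.20823449, -0.58555154, -0.44563042]), 'moment': array([-0.00471686, -0.04766756, -0.00847744]), 'grasp_force': 0.0, 'opening': 0.9949272751151048}
```

View pics/top0.png

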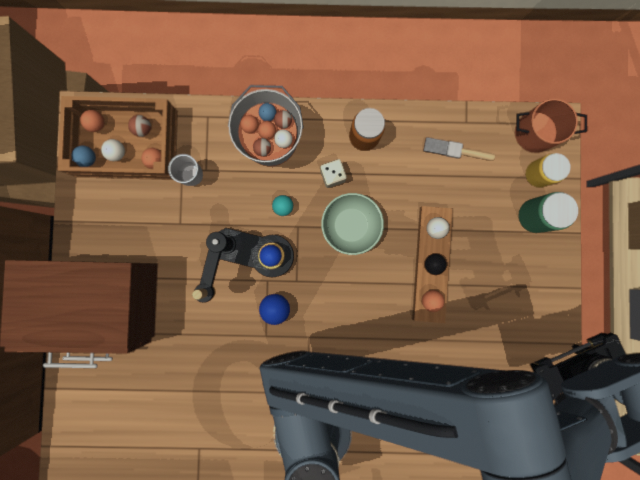

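View pics/side0.png

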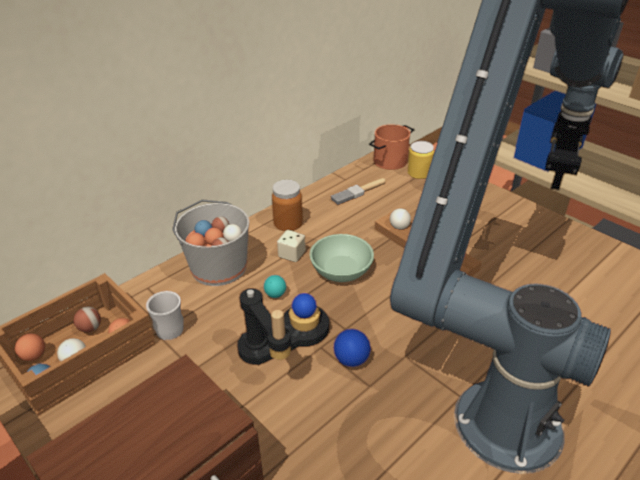

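The top view shows the blue marble in the die at (270,255), a larger blue look-alike at (274,309), turquoise at (283,205), the bowl at (352,224) and terracotta in the rack at (433,300). The column is at (217,242) and the post at (204,294). The side view agrees. I'll enlarge a crop next.

```bash
cat > h.py <<'E'
import numpy as np, cv2
from rig import *
def ray(n,uv):
    c=camera_info(n);K=c["mtx"]
    p=np.array([(uv[0]-K[0,2])/K[0,0],(uv[1]-K[1,2])/K[1,1]]);q=p.copy()
    for _ in range(8): q=p/(1+c["k1"]*(q@q))
    if n=="wrist":
        s=telemetry.read_state();T=np.eye(4);T[:3,:3]=s["tcp_rot"];T[:3,3]=s["position"];T=T@c["T_tool_cam"]
    else: T=c["cam_to_world"]
    return T[:3,3],T[:3,:3]@np.array([q[0],q[1],1])
def at(n,uv,z):
    o,d=ray(n,uv);return (o+d*(z-o[2])/d[2]).round(4)
E
python3 - <<'E'
from h import *
im=cv2.imread("pics/top0.png")
cv2.imwrite("pics/topc.png",cv2.resize(im[180:330,190:460],None,fx=2.9,fy=2.9,interpolation=cv2.INTER_CUBIC))
hsv=cv2.cvtColor(im,cv2.COLOR_BGR2HSV)
def blob(lo,hi,box):
    x0,y0,x1,y1=box;m=cv2.inRange(hsv[y0:y1,x0:x1],lo,hi)
    n,l,s,c=cv2.connectedComponentsWithStats(m);i=1+np.argmax(s[1:,4]);
    pts=np.argwhere(l==i)[:,::-1].astype(np.float32);(cx,cy),r=cv2.minEnclosingCircle(pts)
    return (cx+x0,cy+y0),r,c[i]+[x0,y0],s[i,4]
for nm,lo,hi,b,z in[("blue",(110,120,40),(130,255,255),(250,235,295,275),.078),("red",(3,130,80),(12,255,255),(415,285,452,318),.051),("white",(0,0,130),(180,70,255),(420,213,455,245),.051),("black",(0,0,0),(180,255,50),(420,248,455,280),.051),("bowl",(40,20,60),(95,110,255),(310,185,395,262),.055)]:
    c,r,ce,a=blob(lo,hi,b);print(nm,c,r,ce,a,at("top",c,z),at("top",ce,z))
E
```

```text
blue (269.98301887512207, 255.25471687316895) 10.451292991638184 [270.06845238 255.26785714] 336 [0.4876 0.1248 0.078 ] [0.4876 0.1246 0.078 ]
red (432.6714286804199, 301.0071430206299) 12.011737823486328 [432.84074941 300.79156909] 427 [ 0.3739 -0.3196  0.051 ] [ 0.3745 -0.3201  0.051 ]
white (437.3192768096924, 227.74096393585205) 10.821781158447266 [437.14124294 227.47740113] 354 [ 0.5744 -0.3303  0.051 ] [ 0.5751 -0.3298  0.051 ]
black (435.3529415130615, 263.8823528289795) 10.812274932861328 [435.36543909 263.66288952] 353 [ 0.4751 -0.3259  0.051 ] [ 0.4757 -0.326   0.051 ]
bowl (352.33185958862305, 223.38495635986328) 31.01354217529297 [352.1189754  223.46275699] 2967 [ 0.5807 -0.0965  0.055 ] [ 0.5804 -0.0959  0.055 ]
```

View pics/topc.png

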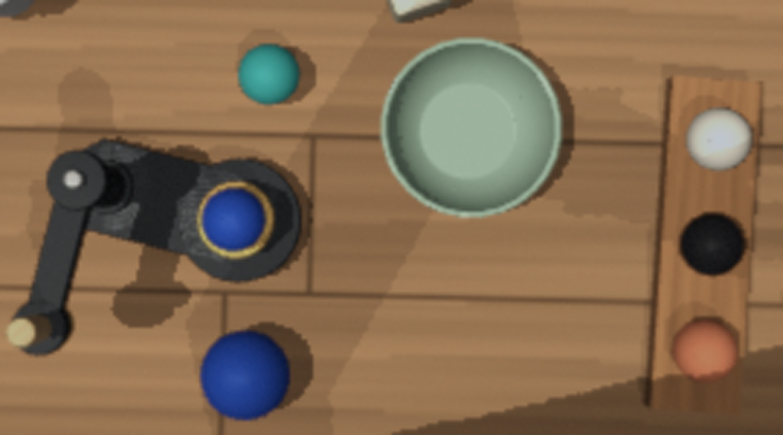

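The crop gives the hinge cap at (215.5,242), the post top at (197,294.5) and the die and blue marble concentric at (270,255). Next I'll work out the press yaw and cross-check with the side view.

```bash
python3 - <<'E'
from h import *
die=at("top",(270,255.3),.078)
post=at("top",(196.9,294.5),.237)
print("die",die,"post",post)
for z in(.175,.19,.2):
    h=at("top",(215.5,242),z);v=h-die;w=post-h;print(z,h,np.linalg.norm(v[:2]),np.degrees(np.arctan2(v[1],v[0])),np.linalg.norm(w[:2]),np.degrees(np.arctan2(w[1],w[0])))
im=cv2.imread("pics/side0.png");hsv=cv2.cvtColor(im,cv2.COLOR_BGR2HSV)[285:325,285:325]
m=cv2.inRange(hsv,(110,120,40),(130,255,255));p=np.argwhere(m)[:,::-1].astype(np.float32)
c,r=cv2.minEnclosingCircle(p);c=(c[0]+285,c[1]+285);print(c,r,at("side",c,.078))
E
```

```text
die [0.4875 0.1248 0.078 ] post [0.3891 0.2785 0.237 ]
0.175 [0.5157 0.2521 0.175 ] 0.13038608054543246 77.50932274325972 0.12932331576324516 168.22086780930618
0.19 [0.5151 0.249  0.19  ] 0.12722971351064186 77.47119229084849 0.12940730273056464 166.82286034603268
0.2 [0.5147 0.247  0.2   ] 0.12519057472509665 77.45133584405613 0.1294898065486238 165.92083031458492
(303.9187717437744, 305.32310485839844) 12.036258697509766 [0.4885 0.1216 0.078 ]
```

Emit:
carry_out(deltas=[[[0.1,-0.11,0,0,0,0,-1],[0.2,-0.22,0,0,0,0,-1],[0.3,-0.33,0,0,0,0,-1],[0.4,-0.44,0,0,0,0,-1],[0.5,-0.55,0,0,0,0,-1],[0.6,-0.65,0,0,0,0,-1],[0.7,-0.75,0,0,0,0,-1],[0.8,-0.85,0,0,0,0,-1],[0.9,-0.95,0,0,0,0,-1],[0.95,-1,0,0,0,0,-1]]])

```text
time_s: 0.93
position: [0.3291, -0.3681, 0.2221]
tcp_rot: [[0.907, 0.421, -0.001], [0.421, -0.907, 0.003], [0.0, -0.003, -1.0]]
force: [-0.5, -0.6, -0.9]
opening: 0.995
grasp_force: 0.0
```

Emit:
carry_out(deltas=[[[0.1,-0.11,0,0,0,0,-1],[0.2,-0.22,0,0,0,0,-1],[0.3,-0.33,0,0,0,0,-1],[0.4,-0.44,0,0,0,0,-1],[0.5,-0.55,0,0,0,0,-1],[0.6,-0.65,0,0,0,0,-1],[0.7,-0.75,0,0,0,0,-1],[0.8,-0.85,0,0,0,0,-1],[0.9,-0.95,0,0,0,0,-1],[0.95,-1,0,0,0,0,-1]]])

```text
time_s: 1.77
position: [0.3954, -0.1733, 0.2224]
tcp_rot: [[0.907, 0.422, -0.0], [0.422, -0.907, 0.001], [-0.0, -0.001, -1.0]]
force: [-0.6, -0.2, -0.4]
opening: 0.999
grasp_force: 0.0
```

Emit:
carry_out(deltas=[[[0.1,-0.11,0,0,0,0,-1],[0.2,-0.22,0,0,0,0,-1],[0.3,-0.33,0,0,0,0,-1],[0.4,-0.44,0,0,0,0,-1],[0.5,-0.55,0,0,0,0,-1],[0.6,-0.65,0,0,0,-0.03,-1],[0.7,-0.75,0,0,0,-0.056,-1],[0.8,-0.8,0,0,0,-0.056,-1],[0.85,-0.9,0,0,0,-0.056,-1],[0.85,-0.9,0,0,0,-0.056,-1]]])

```text
time_s: 2.6
position: [0.4545, 0.0026, 0.2224]
tcp_rot: [[0.705, 0.709, -0.0], [0.709, -0.705, 0.001], [0.0, -0.001, -1.0]]
force: [-0.1, -0.3, -0.4]
opening: 1.0
grasp_force: 0.0
```

```bash
cat >> h.py <<'E'
def go(p,yaw=None):
    s=telemetry.read_state();R=s["tcp_rot"];d=R.T@(np.array(p)-s["position"])/.15
    y=np.degrees(np.arctan2(R[1,0],R[0,0]))
    print("t",s["time_s"],"pos",s["position"].round(4),"yaw",y.round(2),"open",round(s["opening"],3),"gf",s["grasp_force"],"F",s["force"].round(1),"z",R[:,2].round(4),"delta",d.round(3),"az",None if yaw is None else round(-(yaw-y)/360,4))
E
python3 -c "
from h import *
go((.4878,.1242,.2),45)
cv2.imwrite('pics/w1.png',capture('wrist')[:,:,::-1])"
```

```text
t 2.6 pos [0.4545 0.0026 0.2224] yaw 45.16 open 1.0 gf 0.0 F [-0.1 -0.3 -0.4] z [-2.e-04  6.e-04 -1.e+00] delta [ 0.731 -0.414  0.15 ] az 0.0004
```

View pics/w1.png

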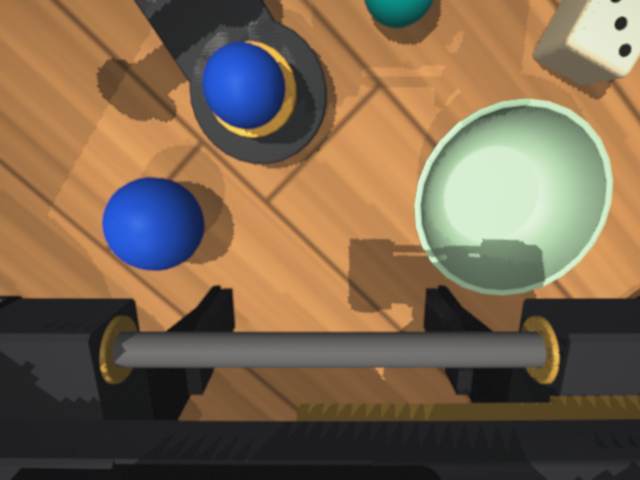

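Wrist view: blue marble at about (243,85) on its brass die, large blue look-alike at (153,223), bowl at (513,197).

```bash
python3 - <<'E'
from h import *
print(at("wrist",(243,85),.078), at("wrist",(513.5,197),.055))
im=cv2.imread("pics/w1.png")
m=cv2.inRange(cv2.cvtColor(im,cv2.COLOR_BGR2HSV)[20:150,190:330],(105,120,40),(130,255,255))
c,r=cv2.minEnclosingCircle(np.argwhere(m)[:,::-1].astype(np.float32));c=(c[0]+190,c[1]+20);print(c,r,at("wrist",c,.078))
E
```

```text
[0.4881 0.1241 0.078 ] [ 0.5841 -0.0933  0.055 ]
(243.55376434326172, 84.13440704345703) 43.68989181518555 [0.4889 0.1242 0.078 ]
```

Emit:
carry_out(deltas=[[[0.1,-0.06,0,0,0,0,-1],[0.2,-0.11,0,0,0,0,-1],[0.3,-0.17,0,0,0,0,-1],[0.4,-0.23,0.1,0,0,0,-1],[0.5,-0.28,0.2,0,0,0,-1],[0.6,-0.34,0.25,0,0,0,-1],[0.7,-0.4,0.3,0,0,0,-1],[0.733,-0.414,0.35,0,0,0,-1],[0.733,-0.414,0.35,0,0,0,-1],[0.733,-0.414,0.35,0,0,0,-1]]])

```text
time_s: 3.48
position: [0.4877, 0.1217, 0.1696]
tcp_rot: [[0.707, 0.707, -0.001], [0.707, -0.707, -0.001], [-0.001, -0.0, -1.0]]
force: [-0.2, -0.3, -0.1]
opening: 0.997
grasp_force: 0.0
```

```bash
python3 -c "
from h import *
go((.488,.1243,.063),45)"
```

```text
t 3.4833 pos [0.4877 0.1217 0.1696] yaw 45.01 open 0.997 gf 0.0 F [-0.2 -0.3 -0.1] z [-1.3e-03 -7.0e-04 -1.0e+00] delta [ 0.014 -0.011  0.711] az 0.0
```

Emit:
carry_out(deltas=[[[0.01,-0.01,0.1,0,0,0,-1],[0.01,-0.01,0.2,0,0,0,-1],[0.01,-0.01,0.3,0,0,0,-1],[0.01,-0.01,0.4,0,0,0,-1],[0.01,-0.01,0.5,0,0,0,-1],[0.01,-0.01,0.55,0,0,0,-1],[0.01,-0.01,0.6,0,0,0,-1],[0.01,-0.01,0.65,0,0,0,-1],[0.01,-0.01,0.68,0,0,0,-1],[0.01,-0.01,0.7,0,0,0,-1]]])

```text
time_s: 4.32
position: [0.4881, 0.1246, 0.0649]
tcp_rot: [[0.707, 0.707, 0.0], [0.707, -0.707, -0.0], [0.0, 0.0, -1.0]]
force: [-0.6, -0.3, 0.5]
opening: 1.0
grasp_force: 0.0
```

```bash
python3 -c "
from h import *
go((.488,.1243,.063),45)"
```

```text
t 4.3167 pos [0.4881 0.1246 0.0649] yaw 45.0 open 1.0 gf 0.0 F [-0.6 -0.3  0.5] z [ 2.e-04 -1.e-04 -1.e+00] delta [-0.002  0.001  0.012] az 0.0
```

Emit:
carry_out(deltas=[[[0,0,0.01,0,0,0,0],[0,0,0.01,0,0,0,0.3],[0,0,0.01,0,0,0,0.6],[0,0,0.01,0,0,0,1],[0,0,0.01,0,0,0,1],[0,0,0.01,0,0,0,1],[0,0,0,0,0,0,1],[0,0,-0.05,0,0,0,1],[0,0,-0.1,0,0,0,1],[0,0,-0.2,0,0,0,1]]])

```text
time_s: 5.15
position: [0.4868, 0.1248, 0.0948]
tcp_rot: [[0.707, 0.707, -0.003], [0.707, -0.707, -0.0], [-0.002, -0.002, -1.0]]
force: [0.1, 0.4, -2.1]
opening: 0.675
grasp_force: 30.0
```

```bash
python3 -c "
from h import *
go((.582,-.095,.15),45)"
```

```text
t 5.15 pos [0.4868 0.1248 0.0948] yaw 45.01 open 0.675 gf 29.999466821129772 F [ 0.1  0.4 -2.1] z [-0.0033 -0.     -1.    ] delta [-0.588  1.484 -0.37 ] az 0.0
```

Emit:
carry_out(deltas=[[[0,0,-0.15,0,0,0,1],[0,0.05,-0.3,0,0,0,1],[-0.03,0.12,-0.37,0,0,0,1],[-0.08,0.22,-0.37,0,0,0,1],[-0.12,0.32,-0.37,0,0,0,1],[-0.16,0.42,-0.37,0,0,0,1],[-0.2,0.52,-0.37,0,0,0,1],[-0.24,0.62,-0.37,0,0,0,1],[-0.28,0.72,-0.37,0,0,0,1],[-0.32,0.82,-0.37,0,0,0,1]]])

```text
time_s: 5.98
position: [0.5409, 0.0033, 0.1511]
tcp_rot: [[0.707, 0.707, -0.0], [0.707, -0.707, 0.0], [-0.0, -0.0, -1.0]]
force: [-0.4, 0.6, -2.6]
opening: 0.675
grasp_force: 30.0
```

Emit:
carry_out(deltas=[[[-0.04,0.1,0,0,0,0,1],[-0.08,0.2,0,0,0,0,1],[-0.12,0.3,0,0,0,0,1],[-0.16,0.4,0,0,0,0,1],[-0.2,0.5,0,0,0,0,1],[-0.24,0.58,0,0,0,0,1],[-0.26,0.64,0,0,0,0,1],[-0.27,0.66,0,0,0,0,1],[-0.27,0.66,0,0,0,0,1],[-0.27,0.66,0,0,0,0,1]]])

```text
time_s: 6.82
position: [0.5819, -0.0943, 0.1503]
tcp_rot: [[0.707, 0.707, -0.001], [0.707, -0.707, 0.001], [-0.0, -0.001, -1.0]]
force: [0.2, -0.0, -2.6]
opening: 0.676
grasp_force: 30.0
```

```bash
python3 -c "
from h import *
go((.582,-.095,.035),45)"
```

```text
t 6.8167 pos [ 0.5819 -0.0943  0.1503] yaw 45.01 open 0.676 gf 29.999499203297546 F [ 0.2 -0.  -2.6] z [-1.1e-03  9.0e-04 -1.0e+00] delta [-0.003  0.005  0.769] az 0.0
```

Emit:
carry_out(deltas=[[[0,0,0.1,0,0,0,1],[0,0,0.2,0,0,0,1],[0,0,0.3,0,0,0,1],[0,0,0.4,0,0,0,1],[0,0,0.5,0,0,0,1],[0,0,0.6,0,0,0,1],[0,0,0.68,0,0,0,1],[0,0,0.74,0,0,0,1],[0,0,0.77,0,0,0,1],[0,0,0.77,0,0,0,1]]])

```text
time_s: 7.65
position: [0.5818, -0.0942, 0.0341]
tcp_rot: [[0.707, 0.708, -0.002], [0.708, -0.707, 0.001], [-0.001, -0.002, -1.0]]
force: [0.1, 0.6, -2.5]
opening: 0.675
grasp_force: 30.0
```

Emit:
carry_out(deltas=[[[0,0,0.02,0,0,0,-0.45],[0,0,0.02,0,0,0,-0.5],[0,0,0.02,0,0,0,-0.55],[0,0,0.02,0,0,0,-0.6],[0,0,0.02,0,0,0,-0.6],[0,0,0.02,0,0,0,-0.6],[0,0,0.02,0,0,0,-0.6],[0,0,0.02,0,0,0,-0.6],[0,0,0.02,0,0,0,-0.6],[0,0,0.02,0,0,0,-0.6]]])

```text
time_s: 8.48
position: [0.5824, -0.0947, 0.0321]
tcp_rot: [[0.707, 0.707, 0.0], [0.707, -0.707, -0.0], [0.0, 0.0, -1.0]]
force: [0.7, -0.5, 1.1]
opening: 0.799
grasp_force: 0.0
```

Emit:
carry_out(deltas=[[[0,0,-0.1,0,0,0,-0.6],[0,0,-0.2,0,0,0,-0.6],[0,0,-0.3,0,0,0,-0.6],[0,0,-0.4,0,0,0,-0.6],[0,0,-0.5,0,0,0,-0.6],[0,0,-0.6,0,0,0,-0.7],[0,0,-0.7,0,0,0,-0.8],[0,0,-0.8,0,0,0,-1],[0,0,-0.8,0,0,0,-1],[0,0,-0.8,0,0,0,-1]]])

```text
time_s: 9.32
position: [0.5828, -0.0949, 0.1526]
tcp_rot: [[0.707, 0.707, 0.002], [0.707, -0.707, -0.001], [0.001, 0.002, -1.0]]
force: [0.6, -0.5, -0.4]
opening: 0.983
grasp_force: 0.0
```

```bash
python3 -c "
from h import *
go((.374,-.32,.15),-3)
im=capture('top')[:,:,::-1];cv2.imwrite('pics/t2.png',im);cv2.imwrite('pics/t2c.png',cv2.resize(im[180:330,190:460],None,fx=2.9,fy=2.9))"
```

```text
t 9.3167 pos [ 0.5828 -0.0949  0.1526] yaw 45.02 open 0.983 gf 0.0 F [ 0.6 -0.5 -0.4] z [ 1.7e-03 -6.0e-04 -1.0e+00] delta [-2.046  0.076  0.016] az 0.1334
```

View pics/t2c.png

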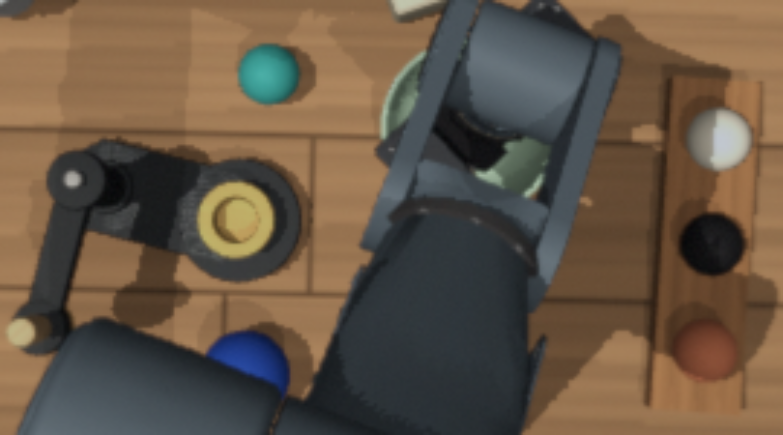

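The die is empty with its mouth at crop (236,220), the arm is still swung clear, and the bowl is hidden by the wrist. Going to the rack now.

Emit:
carry_out(deltas=[[[-0.1,0,0,0,0,0,-1],[-0.2,0,0,0,0,0,-1],[-0.3,0.01,0,0,0,0,-1],[-0.4,0.01,0,0,0,0,-1],[-0.5,0.02,0,0,0,0,-1],[-0.6,0.02,0,0,0,0,-1],[-0.7,0.03,0,0,0,0,-1],[-0.8,0.03,0,0,0,0,-1],[-0.9,0.04,0,0,0,0,-1],[-1,0.04,0,0,0,0,-1]]])

```text
time_s: 10.2
position: [0.4784, -0.2061, 0.1512]
tcp_rot: [[0.708, 0.707, -0.002], [0.707, -0.708, 0.001], [-0.001, -0.002, -1.0]]
force: [0.1, -0.5, -0.4]
opening: 1.001
grasp_force: 0.0
```

Emit:
carry_out(deltas=[[[-0.1,0,0,0,0,0.015,-1],[-0.2,0,0,0,0,0.03,-1],[-0.3,0.01,0,0,0,0.045,-1],[-0.4,0.01,0,0,0,0.06,-1],[-0.5,0.02,0,0,0,0.075,-1],[-0.6,0.02,0,0,0,0.09,-1],[-0.7,0.03,0,0,0,0.105,-1],[-0.8,0.03,0,0,0,0.12,-1],[-0.9,0.04,0,0,0,0.133,-1],[-1,0.04,0,0,0,0.133,-1]]])

```text
time_s: 11.03
position: [0.3766, -0.3159, 0.1513]
tcp_rot: [[0.999, -0.054, -0.002], [-0.054, -0.999, 0.001], [-0.002, -0.001, -1.0]]
force: [0.1, -0.3, 0.5]
opening: 0.998
grasp_force: 0.0
```

```bash
python3 - <<'E'
from h import *
go((.374,-.32,.15),-3)
im=capture('wrist')[:,:,::-1];cv2.imwrite('pics/w3.png',im)
E
```

```text
t 11.0333 pos [ 0.3766 -0.3159  0.1513] yaw -3.09 open 0.998 gf 0.0 F [ 0.1 -0.3  0.5] z [-0.0015  0.0014 -1.    ] delta [-0.016  0.028  0.008] az -0.0002
```

View pics/w3.png

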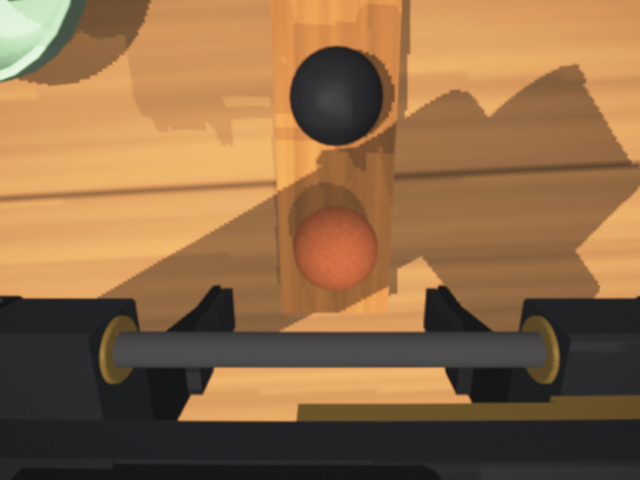

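Wrist view: red marble at (336,248), black at (336,96), with the fingers straddling the rack line.

```bash
python3 - <<'E'
from h import *
r=at("wrist",(336,248),.051);print(r,at("wrist",(336.5,95.5),.051))
go((*((r[:2]+[.374,-.320])/2),.036),-3)
E
```

```text
[ 0.3741 -0.3232  0.051 ] [ 0.4749 -0.3283  0.051 ]
t 11.0833 pos [ 0.3753 -0.3176  0.1513] yaw -3.01 open 1.004 gf 0.0 F [-0.8 -0.6 -0.4] z [-2.6e-03  2.0e-04 -1.0e+00] delta [-0.005  0.027  0.768] az -0.0
```

Emit:
carry_out(deltas=[[[0,0.02,0.1,0,0,0,-1],[0,0.02,0.2,0,0,0,-1],[0,0.02,0.3,0,0,0,-1],[0,0.02,0.4,0,0,0,-1],[0,0.02,0.5,0,0,0,-1],[0,0.02,0.58,0,0,0,-1],[0,0.02,0.66,0,0,0,-1],[0,0.02,0.72,0,0,0,-1],[0,0.02,0.76,0,0,0,-1],[0,0.02,0.76,0,0,0,-1]]])

```text
time_s: 11.92
position: [0.3776, -0.3177, 0.0368]
tcp_rot: [[0.999, -0.05, -0.002], [-0.05, -0.999, 0.003], [-0.002, -0.002, -1.0]]
force: [0.2, -0.2, 0.7]
opening: 0.998
grasp_force: 0.0
```

```bash
python3 -c "
from h import *
go((.3745,-.321,.036),-3)"
```

```text
t 11.9167 pos [ 0.3776 -0.3177  0.0368] yaw -2.89 open 0.998 gf 0.0 F [ 0.2 -0.2  0.7] z [-0.002   0.0025 -1.    ] delta [-0.019  0.023  0.005] az 0.0003
```

Emit:
carry_out(deltas=[[[-0.02,0.02,0,0,0,0,-1],[-0.02,0.02,0,0,0,0,-0.7],[-0.02,0.02,0,0,0,0,0],[-0.02,0.02,0,0,0,0,0.5],[-0.02,0.02,0,0,0,0,1],[-0.02,0.02,0,0,0,0,1],[-0.02,0.02,0,0,0,0,1],[-0.02,0.02,0,0,0,0,1],[-0.02,0.02,-0.05,0,0,0,1],[-0.02,0.02,-0.15,0,0,0,1]]])

```text
time_s: 12.75
position: [0.3748, -0.3208, 0.0597]
tcp_rot: [[0.999, -0.049, -0.002], [-0.049, -0.999, 0.002], [-0.002, -0.002, -1.0]]
force: [0.2, -0.0, -2.1]
opening: 0.675
grasp_force: 30.0
```

```bash
python3 -c "
from h import *
go((.488,.1243,.16),45)"
```

```text
t 12.75 pos [ 0.3748 -0.3208  0.0597] yaw -2.82 open 0.675 gf 29.99966025352478 F [ 0.2 -0.  -2.1] z [-0.0021  0.0017 -1.    ] delta [ 0.606 -3.002 -0.665] az -0.1328
```

Emit:
carry_out(deltas=[[[0,0,-0.2,0,0,0,1],[0,-0.05,-0.4,0,0,0,1],[0.02,-0.15,-0.55,0,0,0,1],[0.05,-0.27,-0.65,0,0,0,1],[0.08,-0.39,-0.67,0,0,0,1],[0.1,-0.51,-0.67,0,0,0,1],[0.13,-0.63,-0.67,0,0,0,1],[0.15,-0.75,-0.67,0,0,0,1],[0.18,-0.87,-0.67,0,0,0,1],[0.2,-1,-0.67,0,0,0,1]]])

```text
time_s: 13.58
position: [0.4135, -0.173, 0.1614]
tcp_rot: [[0.999, -0.05, 0.001], [-0.05, -0.999, -0.002], [0.001, 0.002, -1.0]]
force: [0.7, -0.1, -1.2]
opening: 0.678
grasp_force: 30.0
```

Emit:
carry_out(deltas=[[[0.02,-0.1,0,0,0,-0.015,1],[0.04,-0.2,0,0,0,-0.03,1],[0.06,-0.3,0,0,0,-0.045,1],[0.08,-0.4,0,0,0,-0.06,1],[0.1,-0.5,0,0,0,-0.075,1],[0.12,-0.6,0,0,0,-0.09,1],[0.14,-0.7,0,0,0,-0.105,1],[0.16,-0.8,0,0,0,-0.12,1],[0.18,-0.9,0,0,0,-0.133,1],[0.2,-1,0,0,0,-0.133,1]]])

```text
time_s: 14.42
position: [0.4508, -0.0244, 0.1613]
tcp_rot: [[0.705, 0.71, 0.001], [0.71, -0.705, -0.001], [-0.0, 0.001, -1.0]]
force: [-0.5, -0.2, -2.0]
opening: 0.677
grasp_force: 30.0
```

```bash
python3 -c "
from h import *
go((.488,.1243,.16),45)"
```

```text
t 14.4167 pos [ 0.4508 -0.0244  0.1613] yaw 45.2 open 0.677 gf 29.99708443880081 F [-0.5 -0.2 -2. ] z [ 7.0e-04 -1.2e-03 -1.0e+00] delta [ 0.878 -0.522  0.007] az 0.0006
```

Emit:
carry_out(deltas=[[[0.1,-0.06,0,0,0,0,1],[0.2,-0.12,0,0,0,0,1],[0.3,-0.18,0,0,0,0,1],[0.4,-0.24,0,0,0,0,1],[0.5,-0.3,0,0,0,0,1],[0.6,-0.36,0,0,0,0,1],[0.7,-0.42,0,0,0,0,1],[0.8,-0.48,0,0,0,0,1],[0.88,-0.52,0,0,0,0,1],[0.88,-0.52,0,0,0,0,1]]])

```text
time_s: 15.25
position: [0.4899, 0.1254, 0.1614]
tcp_rot: [[0.705, 0.709, 0.003], [0.709, -0.705, 0.0], [0.002, 0.002, -1.0]]
force: [0.6, 0.1, -1.2]
opening: 0.676
grasp_force: 30.0
```

```bash
python3 -c "
from h import *
go((.488,.1243,.067),45)"
```

```text
t 15.25 pos [0.4899 0.1254 0.1614] yaw 45.16 open 0.676 gf 30.000276267528534 F [ 0.6  0.1 -1.2] z [ 2.7e-03  1.0e-04 -1.0e+00] delta [-0.016 -0.005  0.629] az 0.0005
```

Emit:
carry_out(deltas=[[[-0.01,0,0.1,0,0,0,1],[-0.01,0,0.2,0,0,0,1],[-0.01,0,0.3,0,0,0,1],[-0.01,0,0.4,0,0,0,1],[-0.01,0,0.48,0,0,0,1],[-0.01,0,0.54,0,0,0,1],[-0.01,0,0.58,0,0,0,1],[-0.01,0,0.6,0,0,0,1],[-0.01,0,0.61,0,0,0,1],[-0.01,0,0.61,0,0,0,1]]])

```text
time_s: 16.08
position: [0.4878, 0.1227, 0.0697]
tcp_rot: [[0.707, 0.707, 0.001], [0.707, -0.707, -0.0], [0.0, 0.0, -1.0]]
force: [-0.4, -0.3, -1.9]
opening: 0.676
grasp_force: 30.0
```

```bash
python3 -c "
from h import *
go((.488,.1243,.065),45)"
```

```text
t 16.0833 pos [0.4878 0.1227 0.0697] yaw 45.01 open 0.676 gf 29.999683499336243 F [-0.4 -0.3 -1.9] z [ 5.e-04 -0.e+00 -1.e+00] delta [ 0.008 -0.007  0.032] az 0.0
```

Emit:
carry_out(deltas=[[[0.006,-0.005,0.015,0,0,0,1],[0.006,-0.005,0.028,0,0,0,1],[0.006,-0.005,0.028,0,0,0,1],[0.006,-0.005,0.028,0,0,0,-0.4],[0.006,-0.005,0.028,0,0,0,-0.5],[0.006,-0.005,0.028,0,0,0,-0.6],[0.006,-0.005,0.028,0,0,0,-0.8],[0.006,-0.005,0.028,0,0,0,-1],[0.006,-0.005,0.028,0,0,0,-1],[0.006,-0.005,0.028,0,0,0,-1]]])

```text
time_s: 16.92
position: [0.4876, 0.124, 0.0652]
tcp_rot: [[0.707, 0.707, -0.0], [0.707, -0.707, -0.0], [-0.0, -0.0, -1.0]]
force: [0.3, 0.0, 1.1]
opening: 0.971
grasp_force: 0.0
```

Emit:
carry_out(deltas=[[[0,0,-0.1,0,0,0,-1],[0,0,-0.2,0,0,0,-1],[0,0,-0.3,0,0,0,-1],[0,0,-0.4,0,0,0,-1],[0,0,-0.5,0,0,0,-1],[0,0,-0.6,0,0,0,-1],[0,0,-0.7,0,0,0,-1],[0,0,-0.8,0,0,0,-1],[0,0,-0.9,0,0,0,-1],[0,0,-1,0,0,0,-1]]])

```text
time_s: 17.75
position: [0.4873, 0.124, 0.2159]
tcp_rot: [[0.707, 0.707, -0.001], [0.707, -0.707, -0.0], [-0.0, -0.0, -1.0]]
force: [0.5, -0.7, 0.0]
opening: 1.002
grasp_force: 0.0
```

Emit:
carry_out(deltas=[[[-0.1,0,-0.1,0,0,0,-1],[-0.2,0,-0.2,0,0,0,-1],[-0.3,0,-0.3,0,0,0,-1],[-0.4,0,-0.4,0,0,0,-1],[-0.5,0,-0.4,0,0,0,-1],[-0.55,0,-0.4,0,0,0,-1],[-0.6,0,-0.4,0,0,0,-1],[-0.6,0,-0.4,0,0,0,-1],[-0.6,0,-0.4,0,0,0,-1],[-0.6,0,-0.4,0,0,0,-1]]])

```text
time_s: 18.58
position: [0.4244, 0.0606, 0.275]
tcp_rot: [[0.707, 0.707, -0.0], [0.707, -0.707, 0.0], [-0.0, -0.001, -1.0]]
force: [0.3, -0.1, -0.2]
opening: 1.004
grasp_force: 0.0
```

```bash
python3 -c "
from h import *
go((.39,.28,.28))
a=capture('wrist')[:,:,::-1];b=capture('side')[:,:,::-1]
cv2.imwrite('pics/w4.png',cv2.resize(np.hstack([a,b]),(800,300),interpolation=cv2.INTER_AREA));cv2.imwrite('pics/w4full.png',a)"
```

```text
t 18.5833 pos [0.4244 0.0606 0.275 ] yaw 45.02 open 1.004 gf 0.0 F [ 0.3 -0.1 -0.2] z [-4.e-04  4.e-04 -1.e+00] delta [ 0.873 -1.196 -0.033] az None
```

View pics/w4.png

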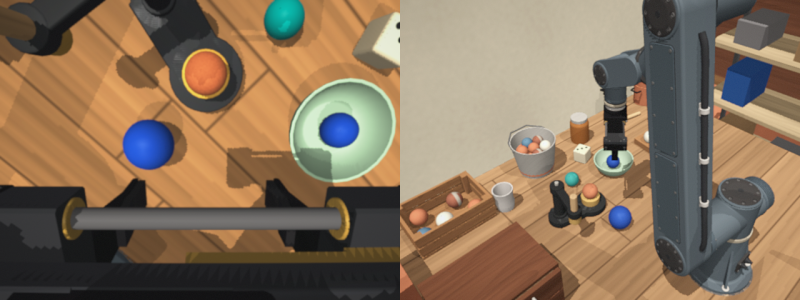

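The red marble sits in the die at (205,75) in the half-size left panel, blue is in the bowl at (339,129), and nothing else moved. Next is the post.

Emit:
carry_out(deltas=[[[0.05,-0.07,0,0,0,0.016,-1],[0.1,-0.14,0,0,0,0.032,-1],[0.15,-0.21,0,0,0,0.048,-1],[0.2,-0.28,0,0,0,0.064,-1],[0.25,-0.35,0,0,0,0.08,-1],[0.3,-0.42,0,0,0,0.096,-1],[0.35,-0.49,0,0,0,0.112,-1],[0.4,-0.56,0,0,0,0.128,-1],[0.45,-0.63,0,0,0,0.144,-1],[0.5,-0.7,0,0,0,0.158,-1]]])

```text
time_s: 19.52
position: [0.4028, 0.1887, 0.2751]
tcp_rot: [[0.978, -0.21, -0.0], [-0.21, -0.978, 0.0], [-0.0, -0.0, -1.0]]
force: [0.2, -0.0, -0.5]
opening: 0.998
grasp_force: 0.0
```

```bash
python3 -c "
from h import *
go((.389,.278,.275),-12)"
```

```text
t 19.5167 pos [0.4028 0.1887 0.2751] yaw -12.11 open 0.998 gf 0.0 F [ 0.2 -0.  -0.5] z [-3.e-04  1.e-04 -1.e+00] delta [-0.215 -0.563  0.001] az -0.0003
```

Emit:
carry_out(deltas=[[[-0.04,-0.1,0,0,0,0,-1],[-0.08,-0.2,0,0,0,0,-1],[-0.12,-0.3,0,0,0,0,-1],[-0.16,-0.4,0,0,0,0,-1],[-0.19,-0.5,0,0,0,0,-1],[-0.21,-0.56,0,0,0,0,-1],[-0.21,-0.56,0,0,0,0,-1],[-0.21,-0.56,0,0,0,0,-1],[-0.21,-0.56,0,0,0,0,-1],[-0.21,-0.56,0,0,0,0,-1]]])

```text
time_s: 20.35
position: [0.3893, 0.2756, 0.2752]
tcp_rot: [[0.978, -0.206, -0.0], [-0.206, -0.978, -0.0], [-0.0, 0.001, -1.0]]
force: [-0.3, -0.9, -0.7]
opening: 0.999
grasp_force: 0.0
```

```bash
python3 -c "
from h import *
go((.389,.278,.19),-12)
im=capture('wrist')[:,:,::-1];cv2.imwrite('pics/w5.png',im)"
```

```text
t 20.35 pos [0.3893 0.2756 0.2752] yaw -11.91 open 0.999 gf 0.0 F [-0.3 -0.9 -0.7] z [-4.e-04 -5.e-04 -1.e+00] delta [-0.005 -0.016  0.568] az 0.0002
```

View pics/w5.png

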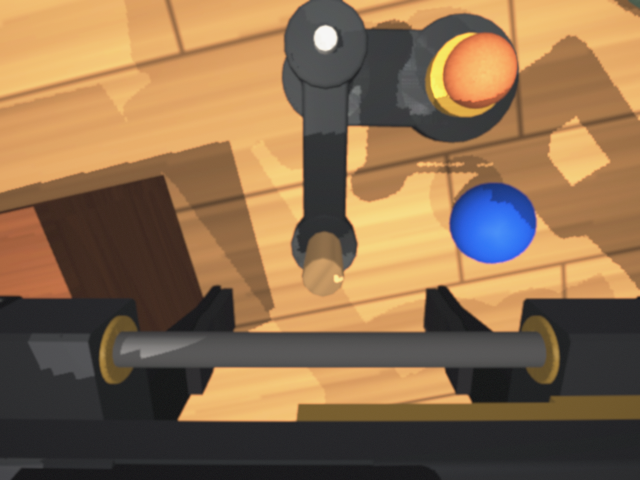

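Wrist view: the post top is at (323,277), between the fingers, with the red marble in the die and a cabinet at left. I'll check the post position and the cabinet clearance.

```bash
python3 - <<'E'
from h import *
print("post",at("wrist",(323,277),.237),"cap",at("wrist",(325,38),.19))
for c in[((130,263),(180,363)),((130,351),(262,432))]:
    (o1,d1),(o2,d2)=ray("top",c[0]),ray("side",c[1])
    t=np.linalg.lstsq(np.c_[d1,-d2],o2-o1,rcond=None)[0];print(o1+d1*t[0],o2+d2*t[1])
go((.389,.278,.19),-12)
E
```

```text
post [0.3911 0.2781 0.237 ] cap [0.5172 0.2504 0.19  ]
[0.45883998 0.45883268 0.18085645] [0.46229175 0.46272217 0.18231917]
[0.24469802 0.44972761 0.17895669] [0.23906856 0.44404353 0.17788157]
t 20.4 pos [0.3894 0.2756 0.2753] yaw -11.92 open 1.003 gf 0.0 F [-0.7 -0.4  0. ] z [-1.e-04 -3.e-04 -1.e+00] delta [-0.006 -0.015  0.569] az 0.0002
```

Emit:
carry_out(deltas=[[[0,-0.01,0.1,0,0,0,-1],[0,-0.01,0.2,0,0,0,-1],[0,-0.01,0.3,0,0,0,-1],[0,-0.01,0.4,0,0,0,-1],[0,-0.01,0.5,0,0,0,-1],[0,-0.01,0.56,0,0,0,-0.6],[0,-0.01,0.56,0,0,0,-0.2],[0,-0.01,0.56,0,0,0,0.1],[0,-0.01,0.56,0,0,0,0.1],[0,-0.01,0.56,0,0,0,0.1]]])

```text
time_s: 21.23
position: [0.3903, 0.278, 0.1923]
tcp_rot: [[0.979, -0.206, 0.002], [-0.206, -0.979, 0.001], [0.002, -0.001, -1.0]]
force: [0.4, -0.1, 0.3]
opening: 0.707
grasp_force: 0.0
```

```bash
cat > arc.py <<'E'
from h import *
import sys
# rows for the arc from present angle to post-angle `end` (deg of hinge->tool), n rows, in the current tool frame
H=np.array([.516,.2515]);s=telemetry.read_state();R=s["tcp_rot"];p=s["position"]
v=p[:2]-H;a0=np.degrees(np.arctan2(v[1],v[0]))%360;y0=np.degrees(np.arctan2(R[1,0],R[0,0]))
end=float(sys.argv[1]);print("a0",a0,"r",np.hypot(*v),"yaw",y0,"F",s["force"].round(1),"z",p[2],"open",s["opening"])
for i in range(1,11):
    a=a0+(end-a0)*i/10;t=np.radians(a)
    g=np.r_[H+.13*np.array([np.cos(t),np.sin(t)]),.19]
    print((R.T@(g-p)/.15).round(3),round(-((a-180)-y0)/360,4))
E
python3 arc.py 213
```

```text
a0 168.11316892242743 r 0.12844877907493854 yaw -11.874349170174172 F [ 0.4 -0.1  0.3] z 0.19225763331042767 open 0.7066269995881034
[-0.008  0.068  0.015] -0.0124
[0.    0.135 0.015] -0.0249
[0.013 0.202 0.015] -0.0374
[0.032 0.267 0.015] -0.0498
[0.055 0.331 0.015] -0.0623
[0.084 0.393 0.015] -0.0748
[0.117 0.452 0.015] -0.0872
[0.154 0.508 0.015] -0.0997
[0.196 0.562 0.015] -0.1122
[0.242 0.612 0.015] -0.1247
```

Emit:
carry_out(deltas=[[[0,0,0.01,0,0,0,0.1],[-0.008,0.068,0.01,0,0,-0.0124,0.1],[0,0.135,0.01,0,0,-0.025,0.1],[0.013,0.202,0.01,0,0,-0.0375,0.1],[0.032,0.267,0.01,0,0,-0.05,0.1],[0.055,0.331,0.01,0,0,-0.0625,0.1],[0.084,0.393,0.01,0,0,-0.075,0.1],[0.117,0.452,0.01,0,0,-0.0875,0.1],[0.154,0.508,0.01,0,0,-0.1,0.1],[0.196,0.562,0.01,0,0,-0.1122,0.1]]])

```text
time_s: 22.07
position: [0.4006, 0.1896, 0.1905]
tcp_rot: [[0.877, 0.481, -0.0], [0.481, -0.877, 0.002], [0.001, -0.002, -1.0]]
force: [-1.6, 2.4, 1.7]
opening: 0.453
grasp_force: 1.5
```

```bash
python3 arc.py 250
```

```text
a0 208.22678677573018 r 0.13096216736707358 yaw 28.72549059806749 F [-1.6  2.4  1.7] z 0.19045486636941647 open 0.453079095264736
[0.008 0.063 0.003] -0.0102
[0.015 0.126 0.003] -0.0218
[0.025 0.188 0.003] -0.0334
[0.041 0.25  0.003] -0.045
[0.061 0.31  0.003] -0.0566
[0.085 0.368 0.003] -0.0682
[0.113 0.424 0.002] -0.0798
[0.146 0.479 0.002] -0.0914
[0.182 0.53  0.002] -0.103
[0.222 0.579 0.002] -0.1147
```

Pushing with about 3 N, as expected.

Emit:
carry_out(deltas=[[[0.008,0.063,0,0,0,-0.0102,0.1],[0.015,0.126,0,0,0,-0.022,0.1],[0.025,0.188,0,0,0,-0.0334,0.1],[0.041,0.25,0,0,0,-0.045,0.1],[0.061,0.31,0,0,0,-0.0566,0.1],[0.085,0.368,0,0,0,-0.068,0.1],[0.113,0.424,0,0,0,-0.08,0.1],[0.146,0.479,0,0,0,-0.0914,0.1],[0.182,0.53,0,0,0,-0.103,0.1],[0.22,0.58,0,0,0,-0.1147,0.1]]])

```text
time_s: 22.9
position: [0.4702, 0.1286, 0.19]
tcp_rot: [[0.342, 0.94, -0.003], [0.94, -0.342, 0.0], [-0.001, -0.003, -1.0]]
force: [-2.5, 2.2, 1.0]
opening: 0.45
grasp_force: 1.4
```

```bash
python3 arc.py 260
```

```text
a0 249.552179819669 r 0.13118289476004982 yaw 70.02170056377709 F [-2.5  2.2  1. ] z 0.1900367101479237 open 0.45026388876683887
[0.008 0.016 0.   ] -0.0016
[0.008 0.032 0.   ] -0.0045
[0.009 0.047 0.   ] -0.0074
[0.01  0.063 0.   ] -0.0103
[ 0.011  0.079 -0.   ] -0.0132
[ 0.012  0.095 -0.   ] -0.0161
[ 0.014  0.11  -0.   ] -0.019
[ 0.016  0.126 -0.   ] -0.0219
[ 0.018  0.142 -0.   ] -0.0248
[ 0.021  0.157 -0.   ] -0.0277
```

Emit:
carry_out(deltas=[[[0.008,0.016,0,0,0,-0.002,0.1],[0.008,0.032,0,0,0,-0.0045,0.1],[0.009,0.047,0,0,0,-0.0074,0.1],[0.01,0.063,0,0,0,-0.01,0.1],[0.011,0.079,0,0,0,-0.013,0.1],[0.012,0.095,0,0,0,-0.016,0.1],[0.014,0.11,0,0,0,-0.019,0.1],[0.016,0.126,0,0,0,-0.022,0.1],[0.018,0.142,0,0,0,-0.025,0.1],[0.02,0.157,0,0,0,-0.0277,0.1]]])

```text
time_s: 23.73
position: [0.4951, 0.1233, 0.1899]
tcp_rot: [[0.176, 0.984, 0.0], [0.984, -0.176, 0.0], [0.0, 0.0, -1.0]]
force: [-2.1, 0.4, 1.4]
opening: 0.451
grasp_force: 1.0
```

```bash
python3 arc.py 262
```

```text
a0 260.72175629136575 r 0.1298851925061054 yaw 79.87877147258244 F [-2.1  0.4  1.4] z 0.1898799329790874 open 0.45078936163202016
[-0.001  0.002 -0.001] -0.0027
[-0.001  0.004 -0.001] -0.0031
[-0.001  0.006 -0.001] -0.0034
[-0.001  0.008 -0.001] -0.0038
[-0.001  0.01  -0.001] -0.0041
[-0.001  0.012 -0.001] -0.0045
[-0.     0.014 -0.001] -0.0048
[-0.     0.015 -0.001] -0.0052
[-0.     0.017 -0.001] -0.0055
[-0.     0.019 -0.001] -0.0059
```

Step by about 2 mm, with no turn, until the stop is felt.

Emit:
carry_out(deltas=[[[0,0.003,0,0,0,0,0.1],[0,0.006,0,0,0,0,0.1],[0,0.009,0,0,0,0,0.1],[0,0.012,0,0,0,0,0.1],[0,0.015,0,0,0,0,0.1],[0,0.018,0,0,0,0,0.1],[0,0.02,0,0,0,0,0.1],[0,0.02,0,0,0,0,0.1],[0,0.02,0,0,0,0,0.1],[0,0.02,0,0,0,0,0.1]]])

```text
time_s: 24.57
position: [0.4954, 0.1231, 0.1896]
tcp_rot: [[0.177, 0.984, -0.005], [0.984, -0.177, 0.001], [-0.0, -0.005, -1.0]]
force: [-6.1, 2.7, 5.0]
opening: 0.451
grasp_force: 3.4
```

Emit:
carry_out(deltas=[[[0,0.003,0,0,0,0,0.1],[0,0.006,0,0,0,0,0.1],[0,0.009,0,0,0,0,0.1],[0,0.012,0,0,0,0,0.1],[0,0.015,0,0,0,0,0.1],[0,0.018,0,0,0,0,0.1],[0,0.02,0,0,0,0,0.1],[0,0.02,0,0,0,0,0.1],[0,0.02,0,0,0,0,0.1],[0,0.02,0,0,0,0,0.1]]])

```text
time_s: 25.4
position: [0.4953, 0.1231, 0.1894]
tcp_rot: [[0.177, 0.984, -0.011], [0.984, -0.177, 0.001], [-0.001, -0.011, -1.0]]
force: [-11.8, 3.5, 9.0]
opening: 0.45
grasp_force: 6.1
```

It's firmly on the stop: force climbs with no motion. Relax, open, lift off and move away.

Emit:
carry_out(deltas=[[[0,-0.02,0,0,0,0,0.1],[0,-0.04,0,0,0,0,0.1],[0,-0.06,0,0,0,0,-0.1],[0,-0.08,0,0,0,0,-0.4],[0,-0.08,0,0,0,0,-0.7],[0,-0.08,0,0,0,0,-0.8],[0,-0.08,0,0,0,0,-0.8],[0,-0.08,0,0,0,0,-0.8],[0,-0.08,-0.05,0,0,0,-0.8],[0,-0.08,-0.1,0,0,0,-0.8]]])

```text
time_s: 26.23
position: [0.4886, 0.1242, 0.2051]
tcp_rot: [[0.177, 0.984, -0.001], [0.984, -0.177, -0.0], [-0.0, -0.001, -1.0]]
force: [0.3, 0.4, 0.3]
opening: 0.886
grasp_force: 0.0
```

Emit:
carry_out(deltas=[[[0,0,-0.1,0,0,0,-0.8],[0,0,-0.2,0,0,0,-0.8],[0,0,-0.3,0,0,0,-0.8],[0,0,-0.4,0,0,0,-0.8],[0,0,-0.5,0,0,0,-0.8],[-0.1,0,-0.6,0,0,0,-0.8],[-0.2,0,-0.6,0,0,0,-0.8],[-0.3,0,-0.6,0,0,0,-0.8],[-0.4,0,-0.6,0,0,0,-0.8],[-0.5,0,-0.6,0,0,0,-0.8]]])

```text
time_s: 27.07
position: [0.4755, 0.0499, 0.296]
tcp_rot: [[0.177, 0.984, 0.002], [0.984, -0.177, -0.0], [0.0, 0.002, -1.0]]
force: [0.2, 0.5, 0.8]
opening: 0.901
grasp_force: 0.0
```

Emit:
carry_out(deltas=[[[-0.1,0,0,0,0,0,-0.8],[-0.2,0,0,0,0,0,-0.8],[-0.3,0,0,0,0,0,-0.8],[-0.4,0,0,0,0,0,-0.8],[-0.5,0,0,0,0,0,-0.8],[-0.6,0,0,0,0,0,-0.8],[-0.7,0,0,0,0,0,-0.8],[-0.8,0,0,0,0,0,-0.8],[-0.8,0,0,0,0,0,-0.8],[-0.8,0,0,0,0,0,-0.8]]])

```text
time_s: 27.9
position: [0.4544, -0.068, 0.2956]
tcp_rot: [[0.179, 0.984, 0.001], [0.984, -0.179, 0.0], [0.0, 0.001, -1.0]]
force: [-0.2, 0.4, 0.4]
opening: 0.897
grasp_force: 0.0
```

```bash
python3 -c "
from h import *
go((.4,0,.28))
a=capture('top')[150:330,180:460,::-1];b=capture('side')[180:360,230:510,::-1]
cv2.imwrite('pics/f.png',cv2.resize(np.hstack([a,b]),(800,257),interpolation=cv2.INTER_CUBIC))"
```

```text
t 27.9 pos [ 0.4544 -0.068   0.2956] yaw 79.69 open 0.897 gf 0.0 F [-0.2  0.4  0.4] z [ 0.0012  0.     -1.    ] delta [ 0.381 -0.438  0.103] az None
```

View pics/f.png

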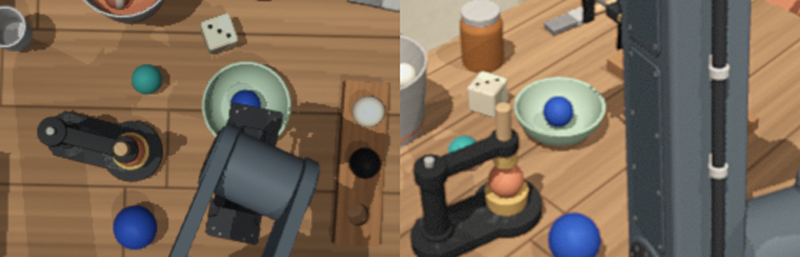

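The arm is home over the red marble (panel (122,148) top, (507,180) side), the blue marble is in the bowl at (558,110), and the gripper is clear. Handing in.

```bash
python3 -c "
from rig import job
print(job.hand_in())"
```

```text
the job is handed in; nothing more can be done
None
```

The job is done and handed in at about 28 s of robot time: the last pictures show the blue marble in the bowl and the terracotta marble in the die, and the press arm was felt on its stop over it; the hand-in returned no verdict.

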